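# Closing the paperweight display

### The job

Close the display for the night: take every brass ruler paperweight off the stand - they lie flush in grooves, so slide each one out over the stand's near edge until it can be gripped - and lay them all flat in the pale wooden tray, on top of one another if need be. Only when all are in the tray, switch off the lamps by sweeping a fingertip along the row once, flipping every switch over in that one drag without leaving the row before the last is off. Leave the brush pot, inkstone and ink bottle alone.

Things in the scene. Friction and masses are not known exactly. Their poses are not given: they have to be found in the camera images.
- stand: Fixed dark wooden stand, 200 (its x) x 250 x 50 mm; origin: centre of its underside. Five grooves along x, 38 mm wide, 5 mm deep (floor 45 mm above the counter), centres at y = -96, -48, 0, 48, 96 mm, 10 mm ribs between. Open at the near edge (x = -100 mm, robot side), closed at x = +88 mm. Waxed (friction about 0.3): a fingertip pressed on a ruler with some 4 N drags it along its groove.
- tray: Loose open tray of pale wood, 0.7 kg, 184 mm (its x) by 188 mm (its y), 30 mm high outside, walls and floor 6 mm thick; origin at the centre of its underside, z up. It stands on either side of the stand. Rulers fit lengthways along its x, two side by side, more on top of these.
- bank: Fixed black switch box, 250 (its x) x 64 x 30 mm, on either side of the stand; origin: centre of its underside. Five white paddle levers (40 mm long, 16 wide, 6 thick) in a row, pivots at x = -88, -44, 0, 44, 88, y = 0, z = 28 mm. On, they reach up to z = 67 mm; they flip to the box's +x, fully down they lie below 46 mm. A shut fingertip with its end at z = 50 to 55 mm, dragged from x = -135 to +150 mm, flips all.
- ruler0: Flat brass ruler-shaped paperweight, 130 mm (its x) x 34 mm (its y) x 5 mm thick, about 0.16 kg; origin: centre of its underside, z up. If on show today (else None), it starts in the stand's groove at the stand's y = -96 mm, along it, flush with the ribs: its sides cannot be gripped until part of it hangs out over the near edge.
- ruler1: Flat brass ruler-shaped paperweight, 130 mm (its x) x 34 mm (its y) x 5 mm thick, about 0.16 kg; origin: centre of its underside, z up. If on show today (else None), it starts in the stand's groove at the stand's y = -48 mm, along it, flush with the ribs: its sides cannot be gripped until part of it hangs out over the near edge.
- ruler2: Flat brass ruler-shaped paperweight, 130 mm (its x) x 34 mm (its y) x 5 mm thick, about 0.16 kg; origin: centre of its underside, z up. If on show today (else None), it starts in the stand's groove at the stand's y = 0 mm, along it, flush with the ribs: its sides cannot be gripped until part of it hangs out over the near edge.
- ruler3: Flat brass ruler-shaped paperweight, 130 mm (its x) x 34 mm (its y) x 5 mm thick, about 0.16 kg; origin: centre of its underside, z up. If on show today (else None), it starts in the stand's groove at the stand's y = 48 mm, along it, flush with the ribs: its sides cannot be gripped until part of it hangs out over the near edge.
- ruler4: Flat brass ruler-shaped paperweight, 130 mm (its x) x 34 mm (its y) x 5 mm thick, about 0.16 kg; origin: centre of its underside, z up. If on show today (else None), it starts in the stand's groove at the stand's y = 96 mm, along it, flush with the ribs: its sides cannot be gripped until part of it hangs out over the near edge.
- switch0 (a joint): Lever of the switch at x = -88 mm of the box, rad: 0 = on (it leans 0.2 rad back, to the box's -x), 1.4 = fully flipped over to +x (1.2 rad beyond upright). It counts as off above 0.9. It stays where it is left; about 1 N at its tip moves it.
- switch1 (a joint): Lever of the switch at x = -44 mm of the box, rad: 0 = on (it leans 0.2 rad back, to the box's -x), 1.4 = fully flipped over to +x (1.2 rad beyond upright). It counts as off above 0.9. It stays where it is left; about 1 N at its tip moves it.
- switch2 (a joint): Lever of the switch at x = 0 mm of the box, rad: 0 = on (it leans 0.2 rad back, to the box's -x), 1.4 = fully flipped over to +x (1.2 rad beyond upright). It counts as off above 0.9. It stays where it is left; about 1 N at its tip moves it.
- switch3 (a joint): Lever of the switch at x = 44 mm of the box, rad: 0 = on (it leans 0.2 rad back, to the box's -x), 1.4 = fully flipped over to +x (1.2 rad beyond upright). It counts as off above 0.9. It stays where it is left; about 1 N at its tip moves it.
- switch4 (a joint): Lever of the switch at x = 88 mm of the box, rad: 0 = on (it leans 0.2 rad back, to the box's -x), 1.4 = fully flipped over to +x (1.2 rad beyond upright). It counts as off above 0.9. It stays where it is left; about 1 N at its tip moves it.
- brush_pot: Bystander, to be left alone: a blue china brush pot, 76 mm across and 75 mm high, with six brushes standing in it (about 150 mm high in all); origin at the centre of its underside.
- inkstone: Bystander, to be left alone: a black slab inkstone, 70 x 110 x 22 mm; origin at the centre of its underside.
- ink_bottle: Bystander, to be left alone: a black ink bottle, 50 mm across and 90 mm high, with a paper label; origin at the centre of its underside.
Things that resemble listed ones, but are neither listed nor needed, are in the scene too. Leave any blue look-alike of the ruler2 alone. What is shaped like the ruler0 but red is not meant.

How it is judged:
By the outcome, as a careful person would: the job done as asked, in the order asked, and still so for the second after the job is handed in, with the robot touching nothing.
Of ruler0, ruler1, ruler2, ruler3, ruler4 only 3 to 5 are there at a start; the rules pass over those that are not, and their reading is None.
At some moment in a run one of tray may be knocked a few centimetres aside while the robot is not near it.
Once in a run the grip may slacken for a moment while it holds something.
It also fails if it takes over 210 s, if anything falls off the work surface, if the arm or the gripper's body presses on something with over 40 N, if the wrist force passes 120 N, or if a joint passes its speed limit or range.

### The arm

A 7-joint arm with a two-finger parallel gripper is mounted at the origin on the work surface. World frame = base frame: x ahead of the robot, y to its left, z up, the work surface at z = 0. Lengths are in m, angles in rad, forces in N, time in s.
With the tool pointing down it reaches from about 0.4 to 0.85 m from the base axis. Payload 10.4 kg.
Tool frame: the origin (TCP) lies midway between the tips of the shut fingers; the grasp point (between the pads) lies 19 mm behind it; z points along the fingers, y is the line along which they close (so a half turn about z gives the same grasp; the last joint's range is limited). The gripper opens to 87 mm and grips with 3 to 60 N. Pads are 19 mm wide; open, the fingers measure 117 mm over their backs; the gripper's body (75 mm by 190 mm) begins 51 mm behind the grasp point.
Start: joints at [1.261, 0.332, -0.065, 1.46, 0.022, 1.35, -0.088], TCP at [0.177, -0.599, 0.223] pointing down, gripper open.
Joint ranges: [-2.6, 2.6], [-0.5, 2.12], [-1.47, 1.34], [0.16, 2.42], [-1.27, 4.41], [0.06, 2.06], [-2.6, 2.6]. Speed limits (rad/s): [2.22, 2.22, 2.79, 2.79, 3.14, 3.14, 3.14].

### API

Orientations are given as a unit quaternion [x, y, z, w].
In Python, from bench import r gives the robot as it stands.
- The arm moves only by the tool arm_command, never from a script. Its argument "moves" is one flat list of numbers, 4 for each row, row after row: the shift along the tool's x, y, z in cm, then the turn about the tool's z in degrees. A call has 1 to 12 rows; each row shifts and turns the commanded pose from where the row before left it, along the tool's axes as they then stand; what a row does not reach is not made up. A row lasts 1/12 s, in which the tool goes at most 41.7 mm and 7.16 degrees, less where a joint would pass 70% of its speed; a pose out of reach is approached as far as the arm can. A call with a gripper value outside its range is refused whole. "fingers" is the opening in per cent of the stroke, from 0 (shut) to 100 (fully open), set as the call begins (left out, the last holds). The fingers move at their own pace and stop on an object; "squeeze" is the grip in N (left out, the last holds). Time passes only in rows, so rows that do not move let the fingers close. It gives the time, the measured TCP pose, the force, the opening and the grip force at its end, in the units of the state.
- r.read_state(): the state, without advancing time (a new reading comes with each control period).
- r.camera(name): name is "side" or "top"; returns the picture (480x640x3 uint8, red, green, blue); there is no depth.
- r.camera_info(name): a dict with "fx", "fy", "cx", "cy" (pixels), "k1" (the pictures are not rectified: a ray, as slopes to the right and down, at radius r is drawn at 1 + k1 r^2 times it, then the intrinsics apply), "origin" and "attitude" of the camera in the world. Camera axes: x right, y up, looking along -z (the intrinsics and any distortion apply to the point x, -y, -z); pixel columns grow to the right and rows downward; lengths in m; the calibration is good to about 2 mm. A picture is of the moment at which its call begins. camera_info takes no time and is no camera call.
- r.close_job(): hands the job in; it is judged then, once.
The state is a dict: "time": time; "joint_positions": joint angles; "joint_vel": joint speeds; "joint_torque": joint torques, N m; "ee_pos": TCP position; "eef_rot": TCP orientation; "ft_force": force on the tool from outside, world axes, zero at the start; "torque": the same for the moment, N m; "width": finger opening in m; "grip_force": force on a finger pad.
Only numpy, scipy, OpenCV 4.12 (cv2) and the standard library are available. Lean on these libraries where they do the work, as an engineer would, in place of code of your own. Each camera call takes 0.05 s, during which the arm holds its last target. There are 200 camera calls.

## Working session

There is one attempt and no reset: what is moved stays moved. The work goes in short steps, Python scripts to look and compute and a tool call to move; the robot and the scene stay as the last step left them, time stands still between calls to the robot, and variables do not carry over. Pictures are saved under pics/ and viewed, at most 14 in all, crops included, and the job is handed in when it is done.

Besides the shell and the picture viewer there is one more tool, called after "Request:" by a JSON object that holds its "method" and its "body". arm_command: Moves the arm, as the interface text tells. Its arguments: {"type":"object","properties":{"moves":{"type":"array"},"fingers":{"type":"number"},"squeeze":{"type":"number"}},"required":["moves"]}

```bash
mkdir -p pics; ls; python3 - <<'E'
from bench import r
import cv2
for n in("top","side"):
    cv2.imwrite(f"pics/{n}0.png",r.camera(n)[:,:,::-1]); print(r.camera_info(n))
s=r.read_state(); print(s)
E
```

```text
pics
{'fx': 608.3960723112906, 'fy': 608.3960723112906, 'cx': 324.93321895321543, 'cy': 245.40966556786265, 'k1': -0.15998146559959492, 'origin': array([0.3589945 , 0.00876336, 1.18340838]), 'attitude': array([-0.05330877,  0.06432605,  0.7065415 , -0.70272288])}
{'fx': 495.072336607368, 'fy': 495.072336607368, 'cx': 317.80914039716663, 'cy': 225.32795828996228, 'k1': -0.11460683371954479, 'origin': array([0.13358024, 0.4969524 , 0.72806602]), 'attitude': array([-0.12948378,  0.34649869,  0.8784393 , -0.30251777])}
{'time': 0.1, 'joint_positions': array([ 1.26137426,  0.33284654, -0.06469532,  1.46083845,  0.02160205,
        1.34991767, -0.08852125]), 'joint_vel': array([ 5.53378858e-05, -1.74959162e-03, -2.66236511e-04, -4.07201607e-03,
       -1.65916166e-04,  1.03127571e-03, -1.98477696e-03]), 'joint_torque': array([ 2.23573625e-03, -6.24547291e+01,  2.51566985e-02, -3.90713954e+01,
       -6.14134711e-02,  3.65851494e-02,  7.49760761e-05]), 'ee_pos': array([ 0.17671109, -0.59913719,  0.22181886]), 'eef_rot': array([ 9.89734494e-01,  1.42916760e-01, -1.24618614e-04, -6.45350503e-04]), 'ft_force': array([-0.84741248,  0.16220645, -0.00679314]), 'torque': array([ 0.03744698, -0.00630907, -0.0027013 ]), 'grip_force': 0.0, 'width': 0.08713083824971302}
```

View pics/top0.png

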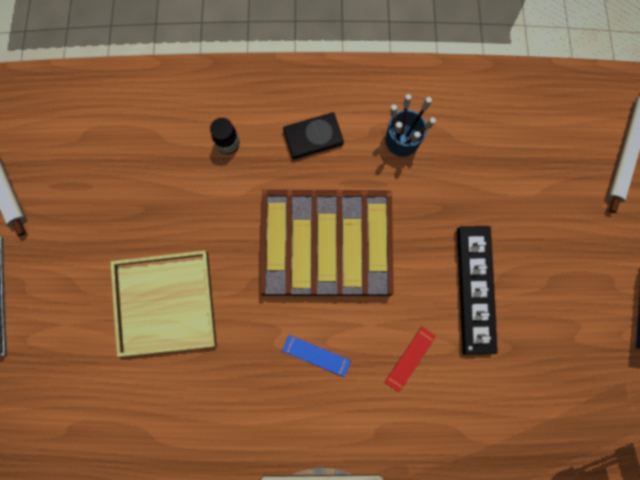

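View pics/side0.png

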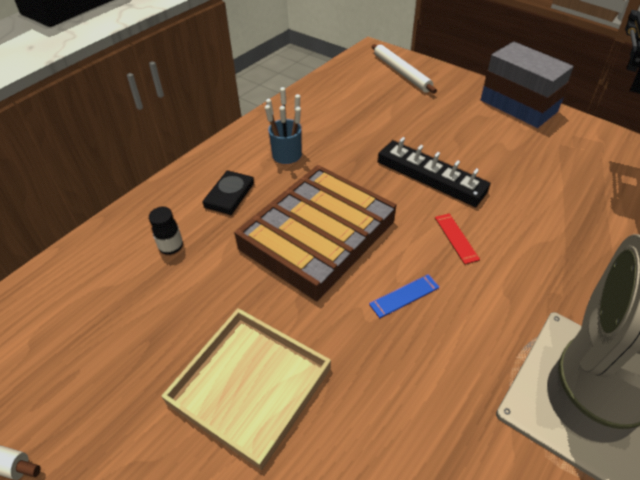

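Both views show five brass rulers in the stand: top columns 276, 302, 327, 352 and 377, rows about 200–290. The tray is at top (163,304) and the switch bank at (477,290). Look-alikes for a ruler are the blue one at (316,356) and the red one at (410,358), both loose on the counter. I choose only the yellow ones in the grooves.

```bash
cat > h.py <<'E'
from bench import r
import numpy as np, cv2
from scipy.spatial.transform import Rotation as R
def ray(n,uv,z):
    c=r.camera_info(n); uv=np.atleast_2d(np.array(uv,float))
    K=np.array([[c['fx'],0,c['cx']],[0,c['fy'],c['cy']],[0,0,1]])
    p=cv2.undistortPoints(uv.reshape(-1,1,2),K,np.array([c['k1'],0,0,0.])).reshape(-1,2)
    d=R.from_quat(c['attitude']).apply(np.c_[p[:,0],-p[:,1],-np.ones(len(p))])
    o=c['origin']; t=(z-o[2])/d[:,2]; return (o+d*t[:,None])[:,:2]
def proj(n,P):
    c=r.camera_info(n); q=R.from_quat(c['attitude']).inv().apply(np.atleast_2d(P)-c['origin'])
    p=np.c_[q[:,0],-q[:,1]]/-q[:,2:]; p=p*(1+c['k1']*(p**2).sum(1))[:,None]
    return p*c['fx']+[c['cx'],c['cy']]
def rect(n,mask,z,amin=200):
    out=[]
    for k in cv2.findContours(mask.astype(np.uint8),cv2.RETR_EXTERNAL,cv2.CHAIN_APPROX_NONE)[0]:
        if cv2.contourArea(k)<amin: continue
        w=ray(n,k.reshape(-1,2),z)
        (c,s,a)=cv2.minAreaRect((w*1000).astype(np.float32)); out.append((np.round(c,1),np.round(s,1),round(a,1),cv2.boundingRect(k)))
    return out
def hsv(im): return cv2.cvtColor(im,cv2.COLOR_RGB2HSV).astype(int).transpose(2,0,1)
def brass(im):
    h,s,v=hsv(im); return (h>20)&(h<32)&(s>150)&(v>110)
def st():
    s=r.read_state(); m=R.from_quat(s['eef_rot']).as_matrix()
    print(round(s['time'],2),s['ee_pos'].round(4),'toolx',m[:,0].round(3),'tooly',m[:,1].round(3),'F',s['ft_force'].round(1),'w',round(s['width'],4),round(s['grip_force'],1)); return s
E
python3 - <<'E'
from h import *
im=r.camera("top"); h,s,v=hsv(im)
for p in [(276,240),(163,304),(265,220),(477,345),(470,300),(302,205),(113,300),(230,330)]: print(p,h[p[1],p[0]],s[p[1],p[0]],v[p[1],p[0]])
print('brass');[print(x) for x in rect("top",brass(im),.05)]
t=(h>20)&(h<34)&(s>60)&(s<170)&(v>150); print('tray');[print(x) for x in rect("top",t,.03,3000)]
d=(v<75); 
print('bank z30');[print(x) for x in rect("top",cv2.morphologyEx(d.astype(np.uint8),cv2.MORPH_CLOSE,np.ones((5,5))),.03,500)]
d=(v<110); d[:,:255]=0;d[:,400:]=0;d[:180]=0;d[305:]=0
print('stand');[print(x) for x in rect("top",d,.05,3000)]
cv2.imwrite("pics/crop.png",cv2.resize(im[180:400,250:510,::-1],None,fx=3,fy=2.7,interpolation=2))
E
```

```text
(276, 240) 25 147 182
(163, 304) 28 91 180
(265, 220) 9 148 95
(477, 345) 0 0 19
(470, 300) 165 29 35
(302, 205) 143 10 106
(113, 300) 22 111 167
(230, 330) 12 166 155
brass
tray
(array([443.4, 304.8]), array([183.4, 187.4]), 6.3, (111, 251, 103, 105))
bank z30
(array([ 123.4, -539.2]), array([174.7,  63.4]), 85.5, (557, 447, 83, 33))
(array([ 464.9, -300.1]), array([250.5,  71.5]), 0.6, (455, 226, 42, 130))
(array([768.7, 188.9]), array([91.7, 53.4]), 4.0, (211, 118, 28, 44))
(array([773.1,  13. ]), array([ 75.3, 109.7]), 17.1, (283, 113, 60, 48))
(array([ 785.9, -177.8]), array([ 83.8, 136.5]), 73.6, (384, 101, 48, 59))
stand
(array([549.5, -11.1]), array([251.6, 216.4]), 89.1, (259, 190, 134, 114))
```

View pics/crop.png

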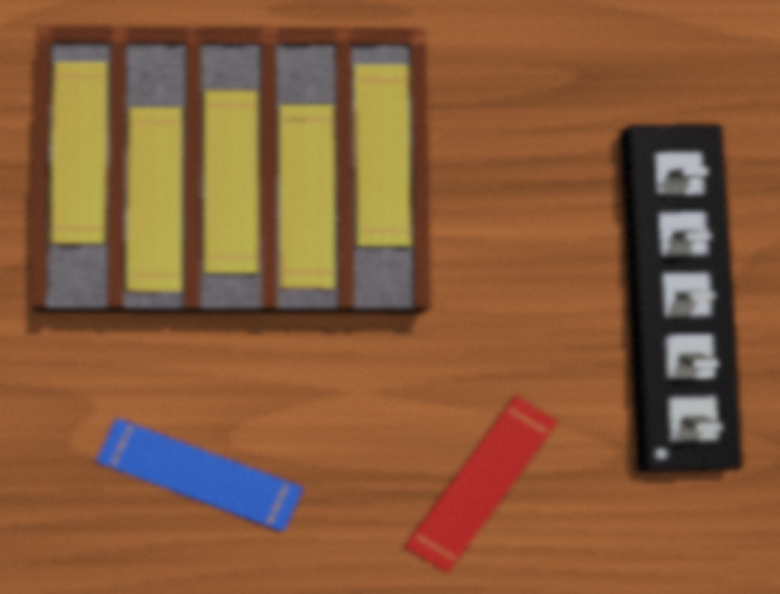

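The crop shows five yellow brass rulers seated in the grooves. The blue and red ones, at crop (200,470) and (480,480), lie on the counter. The bank has a white dot at its lower-left corner.

```bash
sed -i 's/(s>150)&(v>110)/(s>125)\&(v>90)/' h.py
python3 - <<'E'
from h import *
im=r.camera("top"); h,s,v=hsv(im)
m=brass(im); print('brass');[print(x) for x in rect("top",m,.05)]
d=(v<128)&~((h<16)&(s>168)); d=d|m; d[:,:250]=0;d[:,400:]=0;d[:180]=0;d[305:]=0
st_=(s<60)&(v>70)&(v<150); st_[:,:255]=0;st_[:,400:]=0;st_[:180]=0;st_[305:]=0
print('grey floor');[print(x) for x in rect("top",st_,.045,60)]
red=((h<3)|(h>175))&(s>150);print('red');[print(x) for x in rect("top",red,.005)]
print('blue');[print(x) for x in rect("top",(h>105)&(h<125)&(s>120)&(v>100),.005)]
# bank sheets
w=(s<40)&(v>150); w[:,:440]=0;w[:,510:]=0;w[:220]=0;w[360:]=0
print('white');[print(x) for x in rect("top",w,.03,2)]
im2=r.camera("side"); cv2.imwrite("pics/bank.png",cv2.resize(im2[125:215,370:500,::-1],None,fx=6,fy=6,interpolation=2))
st()
E
```

```text
brass
(array([534.8,  35.6]), array([ 33.9, 127.8]), 89.8, (292, 220, 19, 68))
(array([536.4, -60.5]), array([ 34.3, 128.2]), 89.1, (343, 219, 19, 68))
(array([547. , -13.4]), array([ 33.9, 126.4]), 89.7, (318, 214, 19, 67))
(array([ 564.9, -109.5]), array([ 34.3, 125.5]), 89.8, (368, 205, 20, 66))
(array([567.6,  82.9]), array([125.5,  34.1]), 0.2, (267, 204, 19, 66))
grey floor
(array([464.8,  36.7]), array([35.7,  9.4]), 89.8, (291, 288, 20, 6))
(array([465.2, -60.9]), array([35.8, 11.3]), 89.6, (343, 287, 20, 7))
(array([470.2, -12.1]), array([35.7, 20.7]), 89.7, (317, 282, 20, 12))
(array([ 479.1, -108.3]), array([36. , 40.1]), 89.0, (368, 272, 20, 22))
(array([481. ,  84.5]), array([37.6, 41.6]), 89.8, (265, 271, 21, 23))
(array([ 638.7, -109.7]), array([37. , 11.9]), 90.0, (367, 197, 20, 7))
(array([626. , -61.3]), array([36.7, 41.7]), 89.3, (342, 196, 20, 22))
(array([631. , -13.3]), array([36.6, 31.6]), 89.8, (317, 196, 20, 17))
(array([625.3,  34.8]), array([36.6, 43.4]), 89.9, (292, 196, 20, 23))
(array([641.3,  82.9]), array([36.7, 11.9]), 89.7, (267, 196, 20, 7))
red
(array([ 335.2, -173.1]), array([ 31. , 101.9]), 54.9, (390, 333, 41, 52))
blue
(array([343.3,   8.2]), array([104.4,  32.3]), 67.4, (288, 338, 57, 36))
white
(array([ 370.3, -316.5]), array([11.8,  7.6]), 88.9, (483, 337, 7, 5))
(array([ 381. , -306.1]), array([25.9, 20.9]), 89.0, (474, 328, 14, 12))
(array([ 415.4, -316.7]), array([10.2, 12.4]), 24.7, (482, 313, 7, 7))
(array([ 425. , -305.8]), array([26.2, 24.9]), 89.2, (473, 304, 14, 14))
(array([ 467.6, -306.6]), array([27.7, 25.4]), 87.7, (472, 282, 15, 14))
(array([ 511.2, -305.6]), array([29.7, 27.4]), 89.6, (470, 259, 16, 15))
(array([ 554.8, -305.7]), array([30. , 27.9]), 87.3, (469, 237, 16, 15))
0.25 [ 0.1767 -0.5993  0.2222] toolx [ 0.959  0.283 -0.   ] tooly [ 0.283 -0.959 -0.001] F [0.1 0.4 0.2] w 0.087 0.0
```

View pics/bank.png

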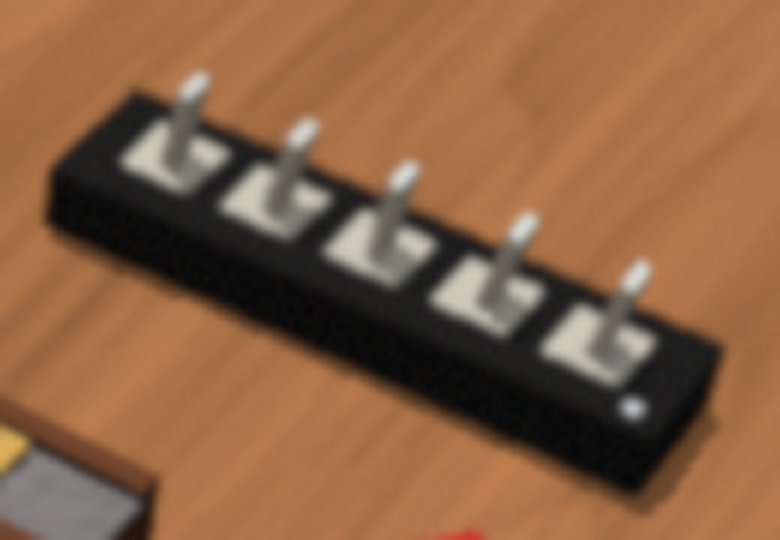

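```bash
python3 - <<'E'
from h import *
d=ray("top",[(471,347.5)],.03); print('dot',d)
for uv in [(402.2,138.3),(476.7,170.3)]: print('side tip',ray("side",uv,.067))
for uv in [(505/1,0)]: pass
# tips from top crop: (705,172)/(3,2.7)+(250,180) ; bottom (715,425)
print('top tips',ray("top",[(250+706/3,180+172/2.7),(250+716/3,180+426/2.7)],.067))
print('plates side',ray("side",[(370+175/6,125+158/6),(370+598/6,125+345/6)],.031))
print('box corners side z.03',ray("side",[(370+140/6,125+90/6),(370+52/6,125+175/6),(370+720/6,125+348/6),(370+640/6,125+440/6)],.03))
E
```

```text
dot [[ 0.3547283  -0.28657694]]
side tip [[ 0.54782183 -0.30702186]]
side tip [[ 0.36783336 -0.3083068 ]]
top tips [[ 0.54865806 -0.31269766]
 [ 0.37206217 -0.31119281]]
plates side [[ 0.55008936 -0.30455311]
 [ 0.37495341 -0.30600427]]
box corners side z.03 [[ 0.58392926 -0.33373623]
 [ 0.58188192 -0.26874852]
 [ 0.33978807 -0.33272704]
 [ 0.34169839 -0.27140851]]
```

Levers lean toward world −x (tips x ≈ 0.370 and 0.549, pivots ≈ 0.376 and 0.552), with the dot at the −x end, so the sweep goes toward world +x at y ≈ −0.305. First I square the tool and go above ruler4.

Request:
{"method": "arm_command", "body": {"moves": [0,0,0,5.5,0,0,0,5.5,0,0,0,5.4,1.75,-2.85,0,0,1.75,-2.85,0,0,1.75,-2.85,0,0,1.75,-2.85,0,0,1.75,-2.85,0,0,1.75,-2.85,0,0,1.75,-2.85,0,0,1.75,-2.85,0,0,1.75,-2.85,0,0], "fingers": 0, "squeeze": 40}}

```text
time: 1.25
ee_pos: [0.3347, -0.3414, 0.2226]
eef_rot: [1.0, 0.0, 0.0, 0.0]
ft_force: [1.1, 0.7, 0.2]
width: 0.0149
grip_force: 0.0
```

Request:
{"method": "arm_command", "body": {"moves": [1.75,-2.85,0,0,1.75,-2.85,0,0,1.75,-2.85,0,0,1.75,-2.85,0,0,1.75,-2.85,0,0,1.75,-2.85,0,0,1.75,-2.85,0,0,1.75,-2.85,0,0,1.75,-2.85,0,0,0,0,0,0]}}

```text
time: 2.08
ee_pos: [0.4939, -0.0796, 0.2228]
eef_rot: [1.0, 0.004, 0.001, -0.001]
ft_force: [-0.1, -0.1, 1.0]
width: 0.0004
grip_force: 0.0
```

Request:
{"method": "arm_command", "body": {"moves": [1.7,-2.7,0,0,1.7,-2.7,0,0,1.7,-2.7,0,0,1.7,-2.7,0,0,1.7,-2.7,0,0,1.8,-2.8,0,0,0,0,3.5,0,0,0,3.5,0,0,0,3.5,0,0,0,3,0,0,0,2.3,0,0,0,0,0]}}

```text
time: 3.08
ee_pos: [0.5913, 0.0759, 0.0595]
eef_rot: [1.0, 0.0, -0.004, 0.0]
ft_force: [-2.8, -1.3, -1.1]
width: 0.0006
grip_force: 0.0
```

Request:
{"method": "arm_command", "body": {"moves": [0,0,0.5,0,0,0,0.2,0,0,0,0.2,0,0,0,0.2,0,0,0,0,0]}}

```text
time: 3.5
ee_pos: [0.5949, 0.0767, 0.0543]
eef_rot: [1.0, 0.0, 0.001, 0.0]
ft_force: [0.0, -0.2, -0.7]
width: 0.0006
grip_force: 0.0
```

Request:
{"method": "arm_command", "body": {"moves": [0.2,-0.6,0,0,0,0,0,0,0,0,0,0]}}

```text
time: 3.75
ee_pos: [0.5967, 0.0835, 0.0539]
eef_rot: [1.0, 0.001, 0.0, -0.0]
ft_force: [-0.2, 0.3, 0.2]
width: 0.0003
grip_force: 0.0
```

Request:
{"method": "arm_command", "body": {"moves": [0,0,0.3,0,0,0,0,0]}}

```text
time: 3.92
ee_pos: [0.5967, 0.0829, 0.0506]
eef_rot: [1.0, 0.0, 0.0, -0.0]
ft_force: [-0.1, -0.6, 0.8]
width: 0.0006
grip_force: 0.0
```

Request:
{"method": "arm_command", "body": {"moves": [0,0,0.2,0,0,0,0,0]}}

```text
time: 4.08
ee_pos: [0.5973, 0.0831, 0.0504]
eef_rot: [1.0, 0.0, 0.001, 0.0]
ft_force: [-5.5, -0.7, 18.4]
width: 0.0007
grip_force: 9.1
```

Request:
{"method": "arm_command", "body": {"moves": [0,0,-0.1,0,-0.4,0,0,0,-0.8,0,0,0,-1,0,0,0,-1,0,0,0,-1,0,0,0,-1,0,0,0,-1,0,0,0,-1,0,0,0,-1,0,0,0,-0.8,0,0,0]}}

```text
time: 5.0
ee_pos: [0.5072, 0.0827, 0.0505]
eef_rot: [1.0, 0.0, 0.002, -0.0]
ft_force: [3.0, 0.2, 7.7]
width: 0.0001
grip_force: 3.6
```

```bash
python3 - <<'E'
from h import *
st()
im=r.camera("top"); [print(x) for x in rect("top",brass(im),.05)]
E
```

```text
5.0 [0.5072 0.0827 0.0505] toolx [1.    0.    0.003] tooly [ 0. -1. -0.] F [3.  0.2 7.7] w 0.0001 3.6
(array([536.4, -60.7]), array([ 34.3, 128.2]), 89.3, (343, 219, 19, 68))
(array([547. , -13.3]), array([126.8,  33. ]), 0.6, (318, 214, 19, 67))
(array([ 564.9, -109.3]), array([ 34. , 125.5]), 90.0, (368, 205, 20, 66))
```

Request:
{"method": "arm_command", "body": {"moves": [-0.8,0,0,0,0,0,0,0,0,0,-2,0,0,0,-3,0,-2,0,0,0,-3.4,0,0,0,0,0,0,0], "fingers": 58}}

```text
time: 5.63
ee_pos: [0.439, 0.0823, 0.0983]
eef_rot: [1.0, 0.001, -0.002, 0.001]
ft_force: [0.8, 0.5, -0.1]
width: 0.0392
grip_force: 0.0
```

```bash
python3 - <<'E'
from h import *
st()
im=r.camera("top"); [print(x) for x in rect("top",brass(im),.05)]
im2=r.camera("side"); [print(x) for x in rect("side",brass(im2),.05)]
cv2.imwrite("pics/s1.png",im2[150:390,150:470,::-1])
E
```

```text
5.63 [0.439  0.0823 0.0983] toolx [ 1.     0.002 -0.004] tooly [ 0.002 -1.     0.003] F [ 0.8  0.5 -0.1] w 0.0392 0.0
(array([544.2,  34.8]), array([ 32.3, 109.1]), 89.9, (293, 220, 18, 58))
(array([536.4, -60.5]), array([ 34.3, 128.2]), 89.1, (343, 219, 19, 68))
(array([547. , -12.7]), array([ 32.4, 126.4]), 89.7, (318, 214, 18, 67))
(array([ 564.9, -109.3]), array([ 34.6, 125.5]), 89.7, (368, 205, 20, 66))
```

View pics/s1.png

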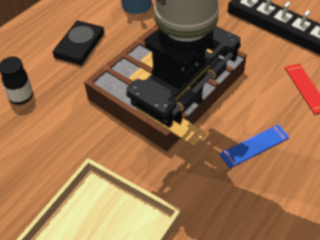

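Request:
{"method": "arm_command", "body": {"moves": [0.4,-0.2,0,0,0,0,2,0,0,0,2,0,0,0,1.5,0,0,0,0.5,0,0,0,0,0,0,0,0,0]}}

```text
time: 6.32
ee_pos: [0.4471, 0.0848, 0.0381]
eef_rot: [1.0, 0.0, -0.002, -0.0]
ft_force: [-6.3, 0.8, -3.4]
width: 0.0507
grip_force: 3.2
```

Request:
{"method": "arm_command", "body": {"moves": [0,0,0,0,0,0,0,0,0,0,0,0,0,0,0,0,0,0,0,0], "fingers": 20, "squeeze": 45}}

```text
time: 6.73
ee_pos: [0.4471, 0.0837, 0.0386]
eef_rot: [1.0, -0.0, -0.002, 0.001]
ft_force: [-6.9, -3.9, -1.0]
width: 0.0328
grip_force: 46.8
```

Request:
{"method": "arm_command", "body": {"moves": [-0.4,0,0,0,0,0,-0.5,0,0,0,-1,0,0,0,-2,0,0,0,-2.5,0,0,0,-2.5,0,0,0,-1,0,0,0,0,0]}}

```text
time: 7.4
ee_pos: [0.4466, 0.0851, 0.1376]
eef_rot: [1.0, 0.0, 0.003, -0.0]
ft_force: [0.8, -0.4, -2.0]
width: 0.0331
grip_force: 45.0
```

```bash
cat > look.py <<'E'
from h import *
st()
im=r.camera("top"); [print('B',x) for x in rect("top",brass(im),.05)]
h,s,v=hsv(im); t=(h>20)&(h<34)&(s>60)&(s<170)&(v>120)
[print('T',x) for x in rect("top",t,.03,3000)]
E
python3 look.py; python3 -c "
from h import *
im2=r.camera('side'); cv2.imwrite('pics/s2.png',im2[100:400,150:550,::-1])"
```

```text
7.4 [0.4466 0.0851 0.1376] toolx [1.    0.001 0.006] tooly [ 0.001 -1.    -0.   ] F [ 0.8 -0.4 -2. ] w 0.0331 45.0
B (array([550.8,  34.8]), array([32.3, 95.9]), 89.9, (293, 220, 18, 51))
B (array([536.4, -60.7]), array([ 34.3, 128.2]), 89.3, (343, 219, 19, 68))
B (array([547. , -12.7]), array([ 32.4, 126.4]), 89.7, (318, 214, 18, 67))
B (array([ 565. , -108.7]), array([ 34.6, 126. ]), 88.9, (368, 205, 19, 66))
T (array([442.5, 307.1]), array([185.1, 182.1]), 6.5, (111, 252, 98, 105))
```

View pics/s2.png

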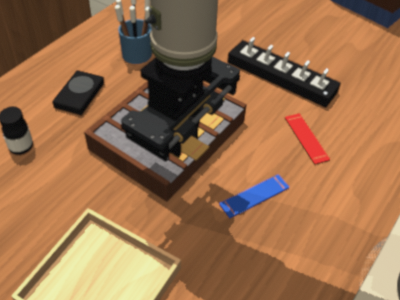

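Request:
{"method": "arm_command", "body": {"moves": [-0.4,-3.2,0,0,-0.4,-3.2,0,0,-0.4,-3.2,0,0,-0.4,-3.2,0,0,-0.4,-3.2,0,0,-0.4,-3.2,0,0,-0.3,-3.2,0,0,-0.3,-3.3,0,0,0,0,0,-6.4,0,0,2,0,0,0,3,0,0,0,0,0]}}

```text
time: 8.5
ee_pos: [0.4113, 0.3392, 0.0784]
eef_rot: [0.998, 0.056, -0.004, 0.002]
ft_force: [-1.4, -1.2, -2.7]
width: 0.033
grip_force: 45.0
```

Request:
{"method": "arm_command", "body": {"moves": [0,0,2.5,0,0,0,2,0,0,0,1.5,0,0,0,1,0,0,0,0,0,0,0,0,0]}}

```text
time: 9.0
ee_pos: [0.4141, 0.3417, 0.0147]
eef_rot: [0.998, 0.056, -0.0, 0.0]
ft_force: [-0.2, 0.6, -1.3]
width: 0.0328
grip_force: 45.0
```

Request:
{"method": "arm_command", "body": {"moves": [0,0,0.5,0,0,0,0,0]}}

```text
time: 9.17
ee_pos: [0.4146, 0.3418, 0.0098]
eef_rot: [0.998, 0.056, 0.0, -0.0]
ft_force: [0.5, -0.9, -1.5]
width: 0.0332
grip_force: 45.0
```

Request:
{"method": "arm_command", "body": {"moves": [0,0,0,0,0,0,0,0,0,0,0,0,0,0,-1,0,0,0,-3,0,0,0,-4,0,0,0,-4,0,0,0,0,6.4], "fingers": 54}}

```text
time: 9.83
ee_pos: [0.4166, 0.3449, 0.1378]
eef_rot: [1.0, 0.002, 0.004, -0.003]
ft_force: [1.1, 1.2, 0.8]
width: 0.047
grip_force: 0.0
```

Request:
{"method": "arm_command", "body": {"moves": [1.5,3.1,0,0,1.5,3.1,0,0,1.5,3.1,0,0,1.5,3.1,0,0,1.5,3.1,0,0,1.5,3.1,0,0,1.5,3.1,0,0,1.5,3.1,0,0,1.4,3.1,0,0,1.4,3.1,0,0,0,0,0,0,0,0,0,0], "fingers": 0}}

```text
time: 10.83
ee_pos: [0.5631, 0.0297, 0.1302]
eef_rot: [1.0, -0.002, 0.0, 0.0]
ft_force: [0.1, 1.9, 0.3]
width: 0.0005
grip_force: 0.0
```

```bash
python3 look.py; python3 -c "
from h import *
im2=r.camera('top'); cv2.imwrite('pics/t3.png',cv2.resize(im2[180:370,90:410,::-1],None,fx=2,fy=2))"
```

```text
10.83 [0.5631 0.0297 0.1302] toolx [ 1.    -0.003  0.   ] tooly [-0.003 -1.     0.   ] F [0.1 1.9 0.3] w 0.0005 0.0
B (array([438.4, 332.3]), array([125.9,  33.9]), 6.2, (133, 271, 22, 68))
B (array([ 565. , -109.3]), array([ 34.9, 125.6]), 89.5, (368, 205, 20, 66))
T (array([442.9, 304. ]), array([185.1, 188.5]), 6.5, (111, 251, 103, 106))
```

View pics/t3.png

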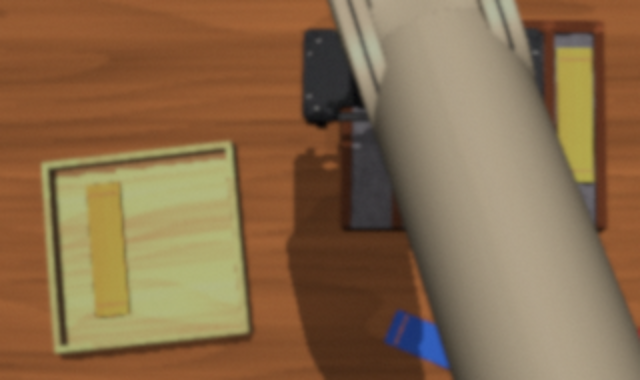

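Ruler4 lies flat in the tray's left half, crop (107,248), parallel to the tray. Next is ruler3.

Request:
{"method": "arm_command", "body": {"moves": [0.2,-0.5,2,0,0,0,3,0,0,0,2,0,0,0,0.7,0,0,0,0,0,0,0,0,0,0,0,0,0]}}

```text
time: 11.52
ee_pos: [0.5648, 0.0377, 0.0536]
eef_rot: [1.0, 0.001, 0.001, -0.0]
ft_force: [-0.7, 0.3, -0.3]
width: 0.0003
grip_force: 0.0
```

Request:
{"method": "arm_command", "body": {"moves": [0,0.2,0.2,0,0,0,0.2,0,0,0,0,0]}}

```text
time: 11.77
ee_pos: [0.5655, 0.0349, 0.0505]
eef_rot: [1.0, 0.0, 0.001, 0.0]
ft_force: [-4.2, -0.8, 15.3]
width: 0.0005
grip_force: 7.9
```

Request:
{"method": "arm_command", "body": {"moves": [-0.4,0,-0.05,0,-0.8,0,0,0,-1,0,0,0,-1,0,0,0,-1,0,0,0,-1,0,0,0,-0.9,0,0,0,-0.5,0,0,0,0,0,0,0,0,0,0,0]}}

```text
time: 12.6
ee_pos: [0.4988, 0.0347, 0.0504]
eef_rot: [1.0, 0.0, 0.001, 0.0]
ft_force: [-3.9, 0.0, 14.7]
width: 0.0001
grip_force: 7.4
```

Request:
{"method": "arm_command", "body": {"moves": [0,0,-2,0,0,0,-3,0,-3,0,0,0,-2.9,0,0,0,0,0,0,0,0,0,0,0]}}

```text
time: 13.1
ee_pos: [0.4385, 0.034, 0.0992]
eef_rot: [1.0, 0.0, 0.0, 0.001]
ft_force: [0.2, -0.0, -0.2]
width: 0.0003
grip_force: 0.0
```

Request:
{"method": "arm_command", "body": {"moves": [0,0,0,0,0,0,0,0,0,0,0,0], "fingers": 58}}

```text
time: 13.35
ee_pos: [0.44, 0.0348, 0.099]
eef_rot: [1.0, 0.0, 0.0, -0.0]
ft_force: [-0.6, 0.9, -0.5]
width: 0.013
grip_force: 0.0
```

```bash
python3 look.py; python3 - <<'E'
from h import *
im=r.camera("side"); [print(x) for x in rect("side",brass(im),.05,40)]
E
```

```text
13.35 [0.44   0.0348 0.099 ] toolx [1. 0. 0.] tooly [ 0.    -1.    -0.001] F [-0.6  0.9 -0.5] w 0.013 0.0
B (array([438.3, 332.2]), array([125.7,  33.9]), 6.9, (133, 271, 22, 68))
B (array([537.3, -60.7]), array([ 34.3, 126.2]), 89.3, (343, 219, 19, 67))
B (array([565. , -13.5]), array([91.1, 33. ]), 1.1, (318, 214, 19, 48))
B (array([ 564.9, -109.5]), array([ 34.3, 125.5]), 89.8, (368, 205, 19, 66))
T (array([442.7, 304. ]), array([184.9, 189. ]), 6.3, (111, 251, 103, 106))
(array([417.1, 352.3]), array([112.1,  31.6]), 5.7, (197, 379, 75, 56))
(array([478.8, 359.2]), array([ 7.1, 30.4]), 7.4, (193, 376, 17, 17))
```

Request:
{"method": "arm_command", "body": {"moves": [0,-0.2,0,0,0,0,0,0,0,0,0,0,0,0,0,0,0,0,2,0,0,0,2,0,0,0,1.5,0,0,0,0.5,0,0,0,0,0,0,0,0,0]}}

```text
time: 14.28
ee_pos: [0.4397, 0.0368, 0.0395]
eef_rot: [1.0, 0.0, 0.0, -0.0]
ft_force: [-0.2, -0.4, 0.7]
width: 0.0504
grip_force: 0.0
```

Request:
{"method": "arm_command", "body": {"moves": [0,0,0,0,0,0,0,0,0,0,0,0,0,0,0,0,0,0,0,0], "fingers": 20}}

```text
time: 14.7
ee_pos: [0.4398, 0.0366, 0.0395]
eef_rot: [1.0, 0.0, 0.0, 0.0]
ft_force: [0.7, 0.7, 3.6]
width: 0.033
grip_force: 44.9
```

Request:
{"method": "arm_command", "body": {"moves": [0,0,-0.5,0,0,0,-1,0,0,0,-2.5,0,0,0,-3,0,0,0,-3,0,0,0,0,0,0,0,0,0]}}

```text
time: 15.28
ee_pos: [0.4405, 0.0367, 0.141]
eef_rot: [1.0, 0.0, 0.002, 0.0]
ft_force: [-0.3, 0.0, -2.5]
width: 0.0331
grip_force: 44.9
```

```bash
python3 look.py; python3 - <<'E'
from h import *
im=r.camera("side"); [print(x) for x in rect("side",brass(im),.105,40)]
E
```

```text
15.28 [0.4405 0.0367 0.141 ] toolx [1.    0.    0.004] tooly [ 0.    -1.     0.001] F [-0.3  0.  -2.5] w 0.0331 44.9
B (array([438.5, 332.2]), array([125.5,  33.9]), 6.9, (133, 271, 22, 68))
B (array([537.3, -60.7]), array([ 34.3, 126.2]), 89.3, (343, 219, 19, 67))
B (array([565.1, -12.6]), array([32.4, 90.5]), 89.5, (318, 214, 18, 48))
B (array([ 564.9, -109.3]), array([ 34.6, 125.5]), 89.7, (368, 205, 20, 66))
T (array([442.8, 303.9]), array([184.9, 188.8]), 6.4, (111, 251, 103, 106))
(array([398.6, 364.2]), array([111.6,  29.1]), 6.4, (193, 376, 79, 59))
```

Request:
{"method": "arm_command", "body": {"moves": [-0.3,-3.2,0,0,-0.3,-3.2,0,0,-0.3,-3.2,0,0,-0.3,-3.2,0,0,-0.3,-3.2,0,0,-0.3,-3.2,0,0,-0.4,-3.3,0,0,0,0,0,-6.4,0,0,2,0,0,0,3,0,0,0,0,0]}}

```text
time: 16.3
ee_pos: [0.414, 0.2597, 0.0838]
eef_rot: [0.998, 0.056, -0.004, 0.001]
ft_force: [-0.9, -0.9, -2.0]
width: 0.0329
grip_force: 44.9
```

Request:
{"method": "arm_command", "body": {"moves": [0,0,2.5,0,0,0,2,0,0,0,1.5,0,0,0,1,0,0,0,0,0,0,0,0,0]}}

```text
time: 16.8
ee_pos: [0.4172, 0.2617, 0.0194]
eef_rot: [0.998, 0.056, -0.0, 0.0]
ft_force: [-0.1, 0.5, -1.3]
width: 0.0327
grip_force: 44.9
```

Request:
{"method": "arm_command", "body": {"moves": [0,0,0.6,0,0,0,0.4,0,0,0,0,0]}}

```text
time: 17.05
ee_pos: [0.4173, 0.2614, 0.0088]
eef_rot: [0.998, 0.056, -0.0, 0.0]
ft_force: [0.6, -0.6, -2.0]
width: 0.0332
grip_force: 44.9
```

Request:
{"method": "arm_command", "body": {"moves": [0,0,0,0,0,0,0,0,0,0,0,0,0,0,-1,0,0,0,-3,0,0,0,-4,0,0,0,-4,0,0,0,0,6.4], "fingers": 54}}

```text
time: 17.72
ee_pos: [0.42, 0.2646, 0.1367]
eef_rot: [1.0, 0.003, 0.004, -0.002]
ft_force: [1.2, 1.1, -0.1]
width: 0.047
grip_force: 0.0
```

Request:
{"method": "arm_command", "body": {"moves": [1.6,2.75,0,0,1.6,2.75,0,0,1.6,2.75,0,0,1.6,2.75,0,0,1.6,2.75,0,0,1.6,2.75,0,0,1.6,2.75,0,0,1.6,2.75,0,0,1.6,2.75,0,0,1.6,2.75,0,0,0,0,0,0,0,0,0,0], "fingers": 0}}

```text
time: 18.72
ee_pos: [0.578, -0.015, 0.1296]
eef_rot: [1.0, -0.001, 0.0, -0.0]
ft_force: [-0.7, 0.1, 0.0]
width: 0.0003
grip_force: 0.0
```

```bash
python3 look.py
```

```text
18.72 [ 0.578  -0.015   0.1296] toolx [ 1.    -0.003  0.   ] tooly [-0.003 -1.    -0.   ] F [-0.7  0.1  0. ] w 0.0003 0.0
B (array([438.4, 332.2]), array([126.2,  33.9]), 6.9, (133, 271, 22, 68))
B (array([444.8, 255.3]), array([125.,  33.]), 6.6, (174, 268, 21, 68))
T (array([442.9, 304. ]), array([185.3, 188.8]), 6.4, (111, 251, 103, 106))
```

Request:
{"method": "arm_command", "body": {"moves": [0,-0.1,2,0,0,0,3,0,0,0,2,0,0,0,0.6,0,0,0,0,0,0,0,0.2,0,0,0,0.15,0,0,0,0,0]}}

```text
time: 19.43
ee_pos: [0.5781, -0.012, 0.0506]
eef_rot: [1.0, 0.0, 0.001, 0.0]
ft_force: [0.1, 0.2, -0.1]
width: 0.0005
grip_force: 0.4
```

Request:
{"method": "arm_command", "body": {"moves": [0,0,0.1,0,0,0,0.05,0,-0.4,0,0,0,-0.9,0,0,0,-1,0,0,0,-1,0,0,0,-1,0,0,0,-1,0,0,0,-1,0,0,0,-1,0,0,0,-0.5,0,0,0,0,0,0,0]}}

```text
time: 20.43
ee_pos: [0.5009, -0.0122, 0.0504]
eef_rot: [1.0, 0.0, 0.002, 0.001]
ft_force: [-2.3, 0.2, 15.9]
width: 0.0007
grip_force: 7.9
```

Request:
{"method": "arm_command", "body": {"moves": [0,0,-2,0,0,0,-3,0,-3,0,0,0,-3,0,0,0,0,0,0,0]}}

```text
time: 20.85
ee_pos: [0.4354, -0.0125, 0.0981]
eef_rot: [1.0, 0.001, -0.001, 0.001]
ft_force: [1.0, 0.9, -0.1]
width: 0.0003
grip_force: 0.0
```

Request:
{"method": "arm_command", "body": {"moves": [0,0,0,0,0,0,0,0,0,0,0,0,0,0,0,0,0,0,0,0,0,0,0,0], "fingers": 58}}

```text
time: 21.35
ee_pos: [0.4398, -0.0121, 0.0979]
eef_rot: [1.0, 0.0, -0.0, -0.0]
ft_force: [0.6, 0.3, -0.3]
width: 0.0323
grip_force: 0.0
```

```bash
python3 look.py; python3 -c "
from h import *
im2=r.camera('side'); cv2.imwrite('pics/s4.png',cv2.resize(im2[150:350,220:460,::-1],None,fx=2.5,fy=2.5))"
```

```text
21.35 [ 0.4398 -0.0121  0.0979] toolx [ 1.     0.001 -0.   ] tooly [ 0.001 -1.    -0.001] F [ 0.6  0.3 -0.3] w 0.0323 0.0
B (array([438.3, 332.2]), array([125.7,  33.9]), 6.9, (133, 271, 22, 68))
B (array([444.9, 255.5]), array([125.2,  33.4]), 6.6, (174, 268, 21, 68))
B (array([581.9, -61.2]), array([34.5, 36.8]), 89.8, (343, 219, 19, 20))
B (array([ 565. , -109.4]), array([ 34.7, 125.6]), 89.5, (368, 205, 20, 66))
T (array([442.7, 303.9]), array([184.9, 189. ]), 6.3, (111, 251, 104, 106))
```

View pics/s4.png

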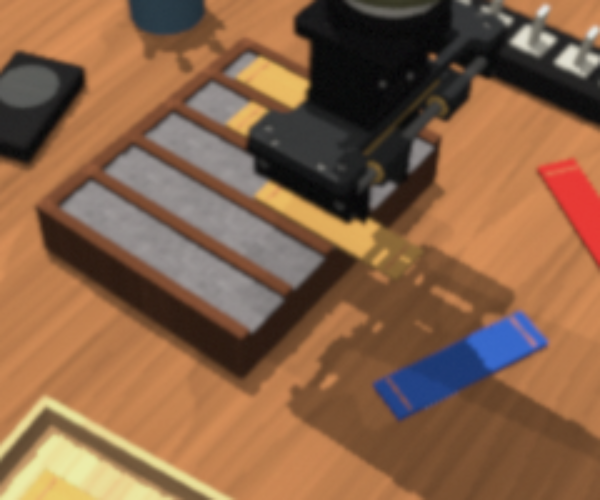

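Ruler2 overhangs the near edge (crop 400,255), with the gripper above it. Grooves 3 and 4 are empty. Next I grip it.

Request:
{"method": "arm_command", "body": {"moves": [0,0,0,0,0,0,0,0,0,0,0,0,0,0,2,0,0,0,2,0,0,0,1.4,0,0,0,0.5,0,0,0,0,0,0,0,0,0]}}

```text
time: 22.2
ee_pos: [0.4397, -0.0122, 0.0395]
eef_rot: [1.0, 0.0, 0.0, -0.0]
ft_force: [0.1, 0.1, 0.5]
width: 0.0504
grip_force: 0.0
```

Request:
{"method": "arm_command", "body": {"moves": [0,0,0,0,0,0,0,0,0,0,0,0,0,0,0,0,0,0,0,0], "fingers": 20}}

```text
time: 22.62
ee_pos: [0.4399, -0.0125, 0.0395]
eef_rot: [1.0, 0.0, 0.0, 0.0]
ft_force: [-0.8, 0.2, 1.9]
width: 0.0323
grip_force: 45.0
```

Request:
{"method": "arm_command", "body": {"moves": [0,0,-0.5,0,0,0,-1,0,0,0,-2.5,0,0,0,-3,0,0,0,-3,0,0,0,0,0,0,0,0,0]}}

```text
time: 23.2
ee_pos: [0.4405, -0.0125, 0.141]
eef_rot: [1.0, 0.0, 0.002, 0.001]
ft_force: [0.2, 0.1, -2.2]
width: 0.0327
grip_force: 45.0
```

```bash
python3 look.py
```

```text
23.2 [ 0.4405 -0.0125  0.141 ] toolx [1.    0.    0.004] tooly [ 0.    -1.     0.001] F [ 0.2  0.1 -2.2] w 0.0327 45.0
B (array([438.5, 332.4]), array([125.7,  33.8]), 6.6, (133, 271, 22, 68))
B (array([444.8, 255.3]), array([125. ,  33.5]), 7.0, (174, 268, 21, 68))
B (array([586.7, -61.3]), array([34.4, 27.2]), 89.8, (343, 219, 19, 15))
B (array([ 567. , -108.8]), array([ 34.6, 121.9]), 88.9, (368, 205, 19, 64))
T (array([442.7, 304. ]), array([184.9, 189. ]), 6.3, (111, 251, 103, 106))
```

Request:
{"method": "arm_command", "body": {"moves": [-0.3,-3.4,0,0,-0.3,-3.4,0,0,-0.3,-3.4,0,0,-0.3,-3.4,0,0,-0.3,-3.4,0,0,-0.3,-3.4,0,0,-0.3,-3.5,0,0,-0.2,-3.5,0,0,0,0,0,-6.4,0,0,2,0,0,0,3,0,0,0,0,0]}}

```text
time: 24.25
ee_pos: [0.4131, 0.2597, 0.0839]
eef_rot: [0.998, 0.057, -0.004, 0.001]
ft_force: [-1.4, -1.3, -1.6]
width: 0.033
grip_force: 45.0
```

Request:
{"method": "arm_command", "body": {"moves": [0,0,2.5,0,0,0,2,0,0,0,1.5,0,0,0,1,0,0,0,0.5,0,0,0,0,0,0,0,0,0]}}

```text
time: 24.83
ee_pos: [0.4166, 0.2619, 0.0147]
eef_rot: [0.998, 0.056, 0.0, -0.0]
ft_force: [-1.3, -0.3, -1.2]
width: 0.033
grip_force: 45.0
```

Request:
{"method": "arm_command", "body": {"moves": [0,0,0,0,0,0,0,0,0,0,0,0,0,0,-1,0,0,0,-3,0,0,0,-4,0,0,0,-4,0,0,0,0,6.4], "fingers": 54}}

```text
time: 25.5
ee_pos: [0.4188, 0.2646, 0.1415]
eef_rot: [1.0, 0.003, 0.004, -0.002]
ft_force: [0.7, 1.4, -0.2]
width: 0.0467
grip_force: 0.0
```

Request:
{"method": "arm_command", "body": {"moves": [1.5,3.2,0,0,1.5,3.2,0,0,1.5,3.2,0,0,1.5,3.2,0,0,1.5,3.2,0,0,1.5,3.2,0,0,1.5,3.2,0,0,1.5,3.2,0,0,1.5,3.2,0,0,1.5,3.4,0,0,0,0,0,0,0,0,0,0], "fingers": 0}}

```text
time: 26.5
ee_pos: [0.5669, -0.0624, 0.1346]
eef_rot: [1.0, -0.002, 0.0, -0.0]
ft_force: [-0.7, 1.0, -0.3]
width: 0.0006
grip_force: 0.0
```

```bash
python3 look.py
```

```text
26.5 [ 0.5669 -0.0624  0.1346] toolx [ 1.    -0.003  0.   ] tooly [-0.003 -1.    -0.   ] F [-0.7  1.  -0.3] w 0.0006 0.0
B (array([438.3, 332.3]), array([126.,  34.]), 6.6, (133, 271, 22, 68))
B (array([443.8, 256. ]), array([126.8,  34.8]), 7.0, (173, 268, 22, 69))
T (array([442.7, 304. ]), array([184.9, 189.1]), 6.3, (111, 251, 103, 106))
```

Request:
{"method": "arm_command", "body": {"moves": [0,-0.1,2,0,0,0,3,0,0,0,2.5,0,0,0,0.6,0,0,0,0,0,0,0,0.2,0,0,0,0.15,0,0,0,0.1,0,0,0,0,0]}}

```text
time: 27.3
ee_pos: [0.5675, -0.0586, 0.0505]
eef_rot: [1.0, 0.001, 0.001, 0.0]
ft_force: [-2.5, 1.5, 8.6]
width: 0.0004
grip_force: 5.1
```

Request:
{"method": "arm_command", "body": {"moves": [-0.4,0.15,0,0,-0.9,0,0,0,-1,0,0,0,-1,0,0,0,-1,0,0,0,-1,0,0,0,-0.9,0,0,0,-0.5,0,0,0,0,0,0,0]}}

```text
time: 28.05
ee_pos: [0.5002, -0.0603, 0.0504]
eef_rot: [1.0, 0.001, 0.002, 0.0]
ft_force: [-3.5, 1.9, 12.8]
width: 0.0005
grip_force: 6.5
```

Request:
{"method": "arm_command", "body": {"moves": [0,0,-2,0,0,0,-3,0,-3,0,0,0,-3,0,0,0,0,0,0,0]}}

```text
time: 28.47
ee_pos: [0.4349, -0.061, 0.0983]
eef_rot: [1.0, 0.0, -0.002, 0.002]
ft_force: [0.8, -1.2, -0.6]
width: 0.0001
grip_force: 0.0
```

Request:
{"method": "arm_command", "body": {"moves": [0,0,0,0,0,0,0,0,0,0,0,0,0,0,0,0,0,0,0,0,0,0,0,0,0,0,0,0,0,0,0,0,0,0,0,0], "fingers": 58}}

```text
time: 29.22
ee_pos: [0.4396, -0.0607, 0.0985]
eef_rot: [1.0, 0.0, -0.0, -0.0]
ft_force: [-0.6, -0.7, 0.8]
width: 0.0481
grip_force: 0.0
```

```bash
python3 look.py; python3 -c "
from h import *
im2=r.camera('side'); cv2.imwrite('pics/s5.png',cv2.resize(im2[150:350,220:460,::-1],None,fx=2,fy=2))"
```

```text
29.22 [ 0.4396 -0.0607  0.0985] toolx [ 1.     0.001 -0.   ] tooly [ 0.001 -1.    -0.   ] F [-0.6 -0.7  0.8] w 0.0481 0.0
B (array([438.3, 332.3]), array([125.7,  34. ]), 6.6, (133, 271, 22, 68))
B (array([443.5, 256.5]), array([127. ,  34.7]), 5.8, (173, 268, 22, 69))
B (array([ 592.6, -109.4]), array([34.7, 70. ]), 89.9, (368, 205, 19, 37))
T (array([442.8, 303.9]), array([185.2, 189.2]), 6.3, (111, 251, 104, 106))
```

View pics/s5.png

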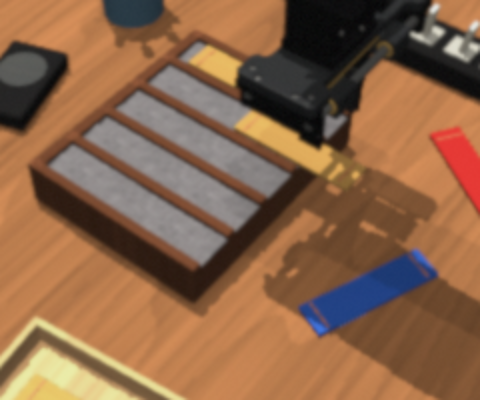

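Ruler1 overhangs (crop 345,165). Next: grip and carry.

Request:
{"method": "arm_command", "body": {"moves": [0,0,2,0,0,0,2,0,0,0,1.4,0,0,0,0.5,0,0,0,0,0,0,0,0,0]}}

```text
time: 29.82
ee_pos: [0.4398, -0.0607, 0.04]
eef_rot: [1.0, 0.0, 0.0, -0.0]
ft_force: [0.3, -0.0, -0.3]
width: 0.0505
grip_force: 0.0
```

Request:
{"method": "arm_command", "body": {"moves": [0,0,0,0,0,0,0,0,0,0,0,0,0,0,0,0,0,0,0,0], "fingers": 20}}

```text
time: 30.23
ee_pos: [0.4399, -0.061, 0.0399]
eef_rot: [1.0, 0.0, 0.0, 0.0]
ft_force: [-0.9, -0.3, 2.7]
width: 0.0329
grip_force: 45.0
```

Request:
{"method": "arm_command", "body": {"moves": [0,0,-0.5,0,0,0,-1,0,0,0,-2.5,0,0,0,-3,0,0,0,-3,0,0,0,0,0,0,0,0,0]}}

```text
time: 30.82
ee_pos: [0.4406, -0.0611, 0.1414]
eef_rot: [1.0, 0.0, 0.002, 0.001]
ft_force: [-0.2, -0.1, -1.9]
width: 0.0331
grip_force: 45.0
```

```bash
python3 look.py
```

```text
30.82 [ 0.4406 -0.0611  0.1414] toolx [1.    0.    0.003] tooly [ 0.    -1.     0.002] F [-0.2 -0.1 -1.9] w 0.0331 45.0
B (array([438.4, 332.3]), array([125.8,  34. ]), 6.6, (133, 271, 22, 68))
B (array([443.7, 256.3]), array([127.2,  34.9]), 6.2, (173, 268, 22, 69))
B (array([ 599.4, -109.7]), array([34.9, 56.6]), 89.8, (368, 205, 19, 30))
T (array([442.8, 303.9]), array([185.3, 188.8]), 6.4, (111, 251, 104, 106))
```

Request:
{"method": "arm_command", "body": {"moves": [-0.3,-3.6,0,0,-0.3,-3.6,0,0,-0.3,-3.6,0,0,-0.3,-3.6,0,0,-0.3,-3.7,0,0,-0.3,-3.7,0,0,-0.3,-3.7,0,0,-0.3,-3.7,0,0,-0.3,-3.6,0,0,-0.3,-3.7,0,0,-0.2,-3.7,0,0,0,0,0,0]}}

```text
time: 31.87
ee_pos: [0.4024, 0.3429, 0.1388]
eef_rot: [1.0, 0.007, -0.002, -0.002]
ft_force: [-0.9, 0.4, -0.9]
width: 0.0329
grip_force: 45.0
```

Request:
{"method": "arm_command", "body": {"moves": [0,0,0,-6.4,0,0,2,0,0,0,3,0,0,0,2,0,0,0,0,0]}}

```text
time: 32.28
ee_pos: [0.4051, 0.3321, 0.0649]
eef_rot: [0.998, 0.056, -0.004, 0.002]
ft_force: [-0.4, -1.3, -1.6]
width: 0.0328
grip_force: 45.0
```

Request:
{"method": "arm_command", "body": {"moves": [0,0,2,0,0,0,1,0,0,0,0,0,0,0,0,0]}}

```text
time: 32.62
ee_pos: [0.4076, 0.3344, 0.0399]
eef_rot: [0.998, 0.056, -0.0, -0.0]
ft_force: [-0.3, 0.1, -0.5]
width: 0.0328
grip_force: 45.0
```

Request:
{"method": "arm_command", "body": {"moves": [0,-0.65,0,0,0,0,1.2,0,0,0,0.9,0,0,0,0.4,0,0,0,0,0,0,0,0,0]}}

```text
time: 33.12
ee_pos: [0.4072, 0.3409, 0.0149]
eef_rot: [0.998, 0.056, -0.0, -0.0]
ft_force: [0.1, 0.2, -0.6]
width: 0.0329
grip_force: 45.0
```

Request:
{"method": "arm_command", "body": {"moves": [0,0,0,0,0,0,0,0,0,0,0,0,0,0,-1,0,0,0,-3,0,0,0,-4,0,0,0,-4,0,0,0,0,6.4], "fingers": 54}}

```text
time: 33.78
ee_pos: [0.4092, 0.3441, 0.1426]
eef_rot: [1.0, 0.002, 0.004, -0.003]
ft_force: [-0.1, 0.4, 0.1]
width: 0.047
grip_force: 0.0
```

Request:
{"method": "arm_command", "body": {"moves": [1.3,3.2,0,0,1.3,3.2,0,0,1.3,3.2,0,0,1.3,3.2,0,0,1.3,3.2,0,0,1.3,3.2,0,0,1.3,3.2,0,0,1.3,3.2,0,0,1.3,3.2,0,0,1.3,3.2,0,0], "fingers": 0}}

```text
time: 34.62
ee_pos: [0.5379, 0.0193, 0.1356]
eef_rot: [1.0, 0.0, 0.0, -0.0]
ft_force: [0.6, 0.5, 0.6]
width: 0.0009
grip_force: 0.0
```

Request:
{"method": "arm_command", "body": {"moves": [1.4,3.2,0,0,1.4,3.2,0,0,1.3,3.2,0,0,1.3,3.7,0,0,0,0,0,0,0,0,0,0]}}

```text
time: 35.12
ee_pos: [0.5916, -0.1147, 0.1348]
eef_rot: [1.0, -0.002, 0.0, -0.0]
ft_force: [0.1, 1.0, 0.4]
width: 0.0007
grip_force: 0.0
```

```bash
python3 look.py
```

```text
35.12 [ 0.5916 -0.1147  0.1348] toolx [ 1.    -0.004 -0.   ] tooly [-0.004 -1.    -0.   ] F [0.1 1.  0.4] w 0.0007 0.0
B (array([436.5, 333.1]), array([129.3,  34.2]), 6.5, (133, 271, 22, 70))
B (array([443.8, 256. ]), array([127.2,  34.8]), 6.6, (173, 268, 22, 69))
T (array([442.7, 303.9]), array([184.9, 189.1]), 6.3, (111, 251, 103, 106))
```

Request:
{"method": "arm_command", "body": {"moves": [0.3,-0.3,2,0,0,0,3,0,0,0,2.5,0,0,0,0.6,0,0,0,0,0,0,0,0.2,0,0,0,0.15,0,0,0,0.1,0,0,0,0,0]}}

```text
time: 35.92
ee_pos: [0.5952, -0.1087, 0.0505]
eef_rot: [1.0, 0.0, 0.001, 0.0]
ft_force: [-2.4, 0.4, 6.3]
width: 0.0005
grip_force: 3.0
```

Request:
{"method": "arm_command", "body": {"moves": [-0.4,0,0.03,0,-0.9,0,0,0,-1,0,0,0,-1,0,0,0,-1,0,0,0,-1,0,0,0,-1,0,0,0,-1,0,0,0,-1,0,0,0,-0.9,0,0,0,-0.4,0,0,0,0,0,0,0]}}

```text
time: 36.92
ee_pos: [0.4988, -0.1094, 0.0504]
eef_rot: [1.0, 0.0, 0.001, 0.001]
ft_force: [-3.2, 0.3, 12.6]
width: 0.0006
grip_force: 6.0
```

Request:
{"method": "arm_command", "body": {"moves": [0,0,-2,0,0,0,-3,0,-3,0,0,0,-2.9,0,0,0,0,0,0,0]}}

```text
time: 37.33
ee_pos: [0.4349, -0.1095, 0.0985]
eef_rot: [1.0, -0.0, -0.002, 0.001]
ft_force: [0.5, -0.1, -1.0]
width: 0.0003
grip_force: 0.0
```

Request:
{"method": "arm_command", "body": {"moves": [0,0,0,0,0,0,0,0,0,0,0,0,0,0,0,0,0,0,0,0,0,0,0,0,0,0,0,0,0,0,0,0,0,0,0,0], "fingers": 58}}

```text
time: 38.08
ee_pos: [0.4395, -0.1091, 0.0986]
eef_rot: [1.0, 0.0, -0.0, -0.0]
ft_force: [0.6, 0.4, 0.6]
width: 0.0478
grip_force: 0.0
```

```bash
python3 look.py; python3 -c "
from h import *
im2=r.camera('side'); cv2.imwrite('pics/s6.png',cv2.resize(im2[150:350,220:460,::-1],None,fx=2,fy=2))"
```

```text
38.08 [ 0.4395 -0.1091  0.0986] toolx [ 1.     0.001 -0.   ] tooly [ 0.001 -1.    -0.   ] F [0.6 0.4 0.6] w 0.0478 0.0
B (array([436.5, 333.3]), array([129.4,  33.9]), 6.3, (133, 271, 22, 70))
B (array([443.8, 256.1]), array([126.6,  34.9]), 6.6, (173, 268, 22, 69))
T (array([442.6, 303.8]), array([185.2, 188.9]), 6.3, (111, 251, 104, 106))
```

View pics/s6.png

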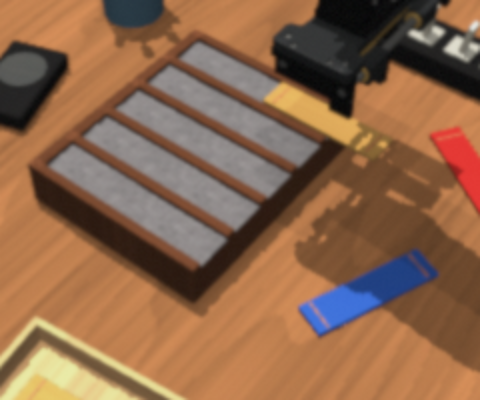

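Ruler0 overhangs (crop 370,143), and the other grooves are empty.

Request:
{"method": "arm_command", "body": {"moves": [0,0,2,0,0,0,2,0,0,0,1.4,0,0,0,0.5,0,0,0,0,0,0,0,0,0]}}

```text
time: 38.68
ee_pos: [0.4397, -0.109, 0.0401]
eef_rot: [1.0, 0.0, 0.0, -0.0]
ft_force: [0.5, -0.2, 0.4]
width: 0.0509
grip_force: 0.0
```

Request:
{"method": "arm_command", "body": {"moves": [0,0,0,0,0,0,0,0,0,0,0,0,0,0,0,0,0,0,0,0], "fingers": 20}}

```text
time: 39.1
ee_pos: [0.4397, -0.1093, 0.0401]
eef_rot: [1.0, 0.0, 0.0, 0.0]
ft_force: [-0.1, 0.1, 3.2]
width: 0.033
grip_force: 45.0
```

Request:
{"method": "arm_command", "body": {"moves": [0,0,-0.5,0,0,0,-1,0,0,0,-2.5,0,0,0,-3,0,0,0,-3,0,0,0,0,0,0,0,0,0]}}

```text
time: 39.68
ee_pos: [0.4404, -0.1095, 0.1416]
eef_rot: [1.0, 0.0, 0.001, 0.001]
ft_force: [-0.2, -0.1, -1.4]
width: 0.033
grip_force: 45.0
```

```bash
python3 look.py
```

```text
39.68 [ 0.4404 -0.1095  0.1416] toolx [1.    0.    0.003] tooly [ 0.    -1.     0.002] F [-0.2 -0.1 -1.4] w 0.033 45.0
B (array([436.6, 333.2]), array([129.3,  34.3]), 5.8, (133, 271, 22, 70))
B (array([444.1, 256.2]), array([126.3,  34.9]), 6.6, (173, 268, 22, 69))
T (array([442.7, 303.9]), array([185.1, 189. ]), 6.3, (111, 251, 103, 106))
```

Request:
{"method": "arm_command", "body": {"moves": [-0.2,-3.1,0,0,-0.2,-3.1,0,0,-0.2,-3.1,0,0,-0.2,-3.1,0,0,-0.2,-3.1,0,0,-0.2,-3.1,0,0,-0.2,-3.1,0,0,-0.2,-3.1,0,0,-0.2,-3.1,0,0,-0.2,-3.1,0,0,-0.2,-3.1,0,0,-0.1,-3,0,0]}}

```text
time: 40.73
ee_pos: [0.415, 0.263, 0.1387]
eef_rot: [1.0, 0.0, -0.001, 0.0]
ft_force: [0.5, 0.2, -2.3]
width: 0.0331
grip_force: 45.0
```

Request:
{"method": "arm_command", "body": {"moves": [0,0,0,0,0,0,0,-6.4,0,0,2,0,0,0,3,0,0,0,3,0,0,0,2,0,0,0,0,0,0,0,0,0]}}

```text
time: 41.4
ee_pos: [0.4148, 0.2616, 0.0389]
eef_rot: [0.998, 0.057, -0.002, 0.0]
ft_force: [0.6, 0.6, -0.3]
width: 0.0333
grip_force: 45.0
```

Request:
{"method": "arm_command", "body": {"moves": [0,0,1,0,0,0,0.7,0,0,0,0,0,0,0,0,0]}}

```text
time: 41.73
ee_pos: [0.4162, 0.2619, 0.0229]
eef_rot: [0.998, 0.056, -0.0, -0.0]
ft_force: [0.3, 0.4, -0.5]
width: 0.0334
grip_force: 45.0
```

Request:
{"method": "arm_command", "body": {"moves": [0,0,0,0,0,0,0,0,0,0,0,0,0,0,-1,0,0,0,-3,0,0,0,-4,0,0,0,-4,0,0,0,0,6.4], "fingers": 54}}

```text
time: 42.4
ee_pos: [0.4186, 0.2648, 0.1502]
eef_rot: [1.0, 0.003, 0.004, -0.002]
ft_force: [0.5, 0.5, 1.2]
width: 0.0471
grip_force: 0.0
```

Request:
{"method": "arm_command", "body": {"moves": [0.3,3.3,0,0,0.3,3.3,0,0,0.3,3.3,0,0,0.3,3.3,0,0,0.3,3.3,0,0,0.3,3.3,0,0,0.3,3.3,0,0,0,0,0,0], "fingers": 0}}

```text
time: 43.07
ee_pos: [0.4377, 0.0247, 0.1433]
eef_rot: [1.0, -0.003, 0.0, 0.001]
ft_force: [0.4, -0.1, -0.3]
width: 0.0037
grip_force: 0.0
```

```bash
python3 look.py; python3 - <<'E'
from h import *
im=r.camera('top');a=im[230:370,90:410];im2=r.camera('side')
cv2.imwrite('pics/t7.png',np.vstack([cv2.resize(a[:,:,::-1],(640,280)),cv2.resize(im2[290:480,120:440,::-1],(500,297))[:, :] if 0 else cv2.resize(im2[300:470,150:470,::-1],(640,320))]))
E
```

```text
43.07 [0.4377 0.0247 0.1433] toolx [ 1.    -0.007  0.   ] tooly [-0.007 -1.     0.002] F [ 0.4 -0.1 -0.3] w 0.0037 0.0
B (array([436.4, 333. ]), array([129.2,  34.4]), 6.5, (133, 271, 22, 70))
B (array([444.4, 257.2]), array([127.2,  35.8]), 6.9, (172, 268, 23, 69))
T (array([442.8, 304. ]), array([185.2, 188.9]), 6.3, (111, 251, 103, 106))
```

View pics/t7.png

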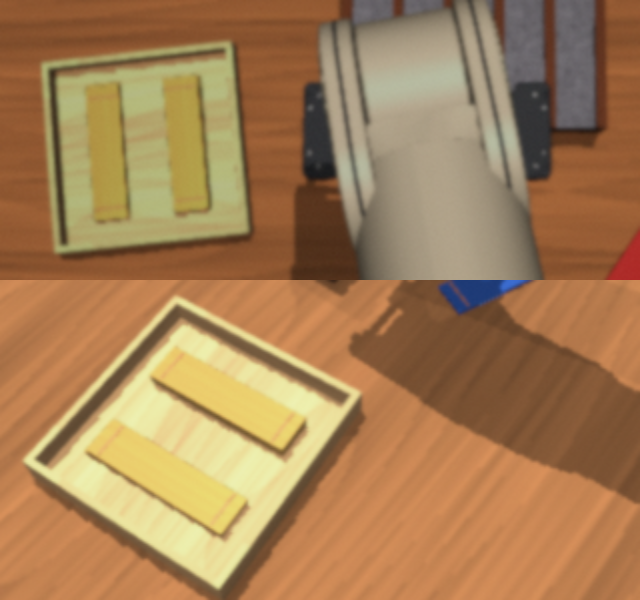

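All five rulers lie flat in the tray, stacks of 2 and 3 at crop (107,150) and (187,143), and the stand is empty. Next I go to the start of the switch row.

Request:
{"method": "arm_command", "body": {"moves": [0.1,3.3,0,0,0.1,3.3,0,0,0.1,3.3,0,0,0.1,3.3,0,0,0.1,3.3,0,0,0.1,3.3,0,0,0.1,3.3,0,0,0.1,3.3,0,0,0.1,3.3,0,0,0.1,3.3,0,0,0,0,0,0]}}

```text
time: 44.13
ee_pos: [0.4471, -0.3044, 0.1426]
eef_rot: [1.0, -0.002, 0.0, 0.0]
ft_force: [-1.2, 0.2, 0.9]
width: 0.0007
grip_force: 0.0
```

Request:
{"method": "arm_command", "body": {"moves": [-2.5,0,0,0,-2.5,0,0,0,-2.5,0,0,0,-2.5,0,0,0,-2.5,0,0,0,0,0,0,0,0,0,0,0,0,0,0,0]}}

```text
time: 44.8
ee_pos: [0.3239, -0.2984, 0.1431]
eef_rot: [1.0, 0.001, 0.0, 0.0]
ft_force: [-0.2, 0.1, 0.5]
width: 0.0005
grip_force: 0.0
```

Request:
{"method": "arm_command", "body": {"moves": [0,0.7,2,0,0,0,3,0,0,0,2.5,0,0,0,1.5,0,0,0,0,0,0,0,0,0,0,0,0,0]}}

```text
time: 45.38
ee_pos: [0.3239, -0.3062, 0.0537]
eef_rot: [1.0, 0.001, 0.001, 0.0]
ft_force: [0.2, -0.1, 0.4]
width: -0.0
grip_force: 0.0
```

```bash
python3 look.py; python3 - <<'E'
from h import *
s=r.read_state();p=s['ee_pos']
print(proj('side',[p,[.378,-.305,.03],[.37,-.305,.067]]))
im=r.camera('side');cv2.imwrite('pics/s8.png',cv2.resize(im[120:250,370:530,::-1],None,fx=4,fy=4))
E
```

```text
45.38 [ 0.3239 -0.3062  0.0537] toolx [1.    0.002 0.001] tooly [ 0.002 -1.     0.   ] F [ 0.2 -0.1  0.4] w -0.0 0.0
B (array([436.4, 333. ]), array([129.2,  34.1]), 6.5, (133, 271, 22, 70))
B (array([444.4, 257.5]), array([127.1,  35.6]), 5.9, (172, 268, 23, 68))
T (array([442.6, 303.8]), array([185.5, 189.1]), 6.4, (111, 251, 104, 106))
[[494.41918271 184.20947881]
 [468.07110444 182.5151984 ]
 [475.0554663  170.70060401]]
```

View pics/s8.png

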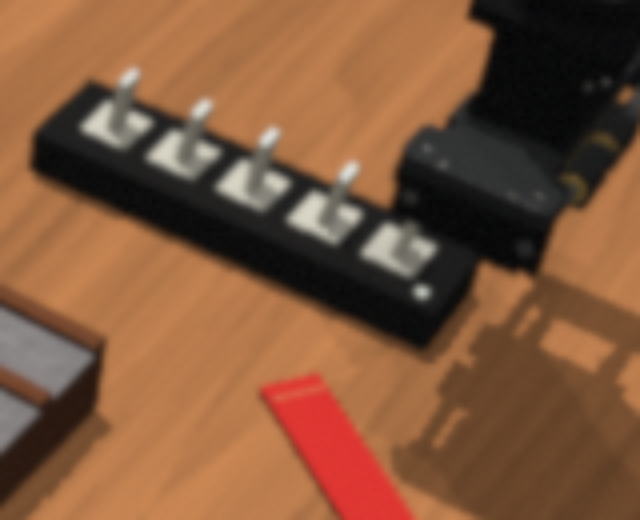

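The finger stands at the −x end of the row, with all levers upright at crop (125,90) to (350,180). Next is the sweep.

Request:
{"method": "arm_command", "body": {"moves": [0.6,0,0.1,0,1.2,0,0,0,1.3,0,0,0,1.3,0,0,0,1.3,0,0,0,1.3,0,0,0,1.3,0,0,0,1.3,0,0,0]}}

```text
time: 46.15
ee_pos: [0.4195, -0.3063, 0.052]
eef_rot: [1.0, 0.0, -0.0, 0.0]
ft_force: [-3.5, 0.3, 0.9]
width: 0.0004
grip_force: 1.1
```

Request:
{"method": "arm_command", "body": {"moves": [1.3,0,0,0,1.3,0,0,0,1.3,0,0,0,1.3,0,0,0,1.3,0,0,0,1.3,0,0,0,1.3,0,0,0,1.3,0,0,0,1.3,0,0,0]}}

```text
time: 46.9
ee_pos: [0.5366, -0.3061, 0.0518]
eef_rot: [1.0, 0.0, 0.0, -0.0]
ft_force: [-1.4, 0.7, 1.8]
width: 0.0006
grip_force: 0.6
```

Request:
{"method": "arm_command", "body": {"moves": [1.3,0,0,0,1.3,0,0,0,1.3,0,0,0,1.3,0,0,0,1.3,0,0,0,1.3,0,0,0,0,0,0,0]}}

```text
time: 47.48
ee_pos: [0.6162, -0.3049, 0.0518]
eef_rot: [1.0, 0.001, 0.001, -0.0]
ft_force: [1.1, -1.0, -0.2]
width: 0.0002
grip_force: 0.0
```

Request:
{"method": "arm_command", "body": {"moves": [0,0,-3,0,0,0,-3,0,0,0,-3,0,0,0,-3,0,-1,3,-1,0,-1,3,0,0,-1,3,0,0,0,0,0,0,0,0,0,0,0,0,0,0]}}

```text
time: 48.32
ee_pos: [0.5836, -0.3956, 0.1816]
eef_rot: [1.0, 0.0, -0.0, -0.0]
ft_force: [-0.3, 0.9, -0.3]
width: 0.0005
grip_force: 0.0
```

```bash
python3 look.py; python3 - <<'E'
from h import *
im=r.camera('side');cv2.imwrite('pics/s9.png',np.vstack([cv2.resize(im[120:220,360:520,::-1],(640,300)),cv2.resize(im[200:480,100:500,::-1],(640,290))]))
E
```

```text
48.32 [ 0.5836 -0.3956  0.1816] toolx [ 1.  0. -0.] tooly [ 0.    -1.    -0.001] F [-0.3  0.9 -0.3] w 0.0005 0.0
B (array([436.4, 333.1]), array([129.2,  34.1]), 6.2, (133, 271, 22, 70))
B (array([444.3, 257.2]), array([127. ,  35.8]), 6.9, (172, 268, 23, 69))
T (array([442.6, 303.8]), array([185.3, 189.2]), 6.3, (111, 251, 104, 106))
```

View pics/s9.png

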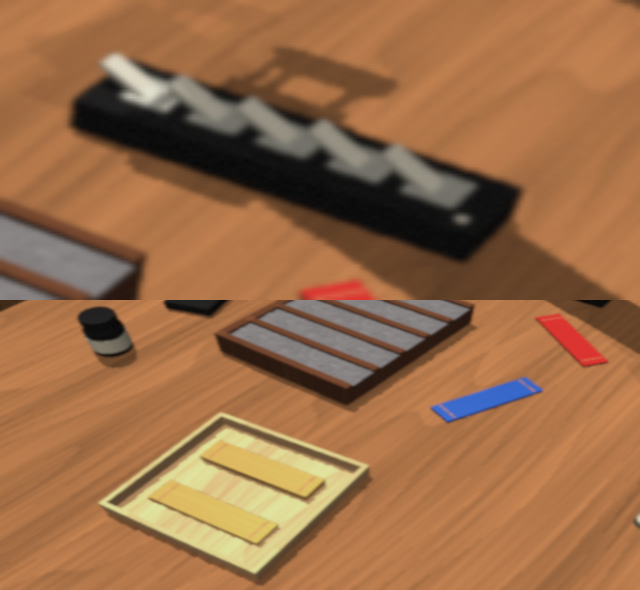

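All five levers are flipped over to +x, at top crop (135,80) to (425,170), and the five rulers are still in the tray. I'm handing in.

```bash
python3 -c "
from bench import r
print(r.close_job())"
```

```text
the job is handed in; nothing more can be done
None
```

I moved all five brass rulers into the tray, lying flat in two stacks. I then flipped all five lamp switches in one sweep and handed the job in at about 48 s. The hand-in returned no verdict; the last pictures showed the rulers in the tray and every lever over.

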